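Load a three-chamber dish incubator, snap its lids shut and set it running

ROBOT

A 6-joint arm with a two-finger parallel gripper is mounted at the origin on a cart in front of the work surface, level with it; the furniture and walls round the work are solid. World frame = base frame: x ahead of the robot, y to its left, z up, the work surface at z = 0. Lengths are in m, angles in rad, forces in N, time in s.
With the tool pointing down it reaches from about 0.35 to 0.975 m from the base axis. Payload 4.9 kg.
Tool frame: the origin (TCP) lies midway between the tips of the shut fingers; the grasp point (between the pads) lies 19 mm behind it; z points along the fingers, y is the line along which they close (so a half turn about z gives the same grasp; the last joint's range is limited). The gripper opens to 85 mm and grips with 20 to 120 N. Pads are 22 mm wide; open, the fingers measure 114 mm over their backs; the gripper's body (76 mm by 85 mm) begins 54 mm behind the grasp point. The pads swing forward as they close: fully open they stand 13 mm farther back than shut.
Start: joints at [1.168, 0.053, 1.613, -0, 1.476, -0.119], TCP at [0.175, 0.6, 0.231] pointing down, gripper open.
Joint ranges: [-3.01, 3.01], [-1.01, 2.22], [0.06, 2.58], [-1.02, 4.17], [0.09, 2.62], [-3.14, 3.14]. Speed limits (rad/s): [2.57, 2.57, 3.14, 3.14, 3.14, 3.14].

INTERFACE

Orientations are given as a rotation vector (axis times angle).
In Python, from station import ctrl gives the robot as it stands. The module is installed in compiled form; this text tells all that it offers.
- The arm moves only by the shell command python3 -m handwheel 'ROWS' [OPENING] [FORCE]. ROWS is JSON, a list of rows, each a list of 2 entries, a list of its own where there are three numbers: the shift along the tool's x, y, z in cm, then the turn, a rotation vector about the tool's x, y, z in rad. In form: [[[tx, ty, tz], [ax, ay, az]], ...]. A call has 1 to 5 rows; each row is the pose to reach, as a shift and turn from the pose commanded when the call began, along the tool's axes at that moment; what a row does not reach only later rows make up. A row lasts 1/8 s, in which the tool goes at most 62.5 mm and 10.7 degrees, less where a joint would pass 70% of its speed; a pose out of reach is approached as far as the arm can. A call with a gripper value outside its range is refused whole. OPENING is the gripper's target within -1 to 1 (shut at 1, half-way at 0, fully open at -1), set as the call begins (- or left out, the last holds). The fingers move at their own pace and stop on an object; FORCE is the grip in N (left out, the last holds). Time passes only in rows, so rows that repeat a pose let the fingers close. It gives the time, the measured TCP pose, the force, the opening and the grip force at its end, in the units of the state.
- ctrl.get_obs(): the state, without advancing time (a new reading comes with each control period).
- ctrl.get_image(name): name is "scene" or "top" or "wrist"; returns the picture (420x560x3 uint8, blue, green, red); there is no depth.
- ctrl.calibration(name): a dict with "fx", "fy", "cx", "cy" (pixels), "R" (3x3) and "t" (3): a world point X has camera coordinates R X + t. Camera axes: x right, y down, z forward; pixel columns grow to the right and rows downward; lengths in m; the calibration is good to about 2 mm. A picture is of the moment at which its call begins: read the wrist's pose just before it. calibration takes no time and is no camera call; for the wrist camera it gives the pose at the moment of the call.
- ctrl.finish_job(): hands the job in; it is judged then, once.
Trained networks look in the newest picture that a camera, given by its name, has taken for a name from the list of things; names that differ only in an ending like _2 or _b are one class to them, and where a whole thing is asked for, a point or a joint stands for the part that bears it (a point fixed in the world has none). Each returns a list of dicts, best first, with "score" (0 to 1); they miss things now and then, are a little off and sometimes report something else, mostly with a low value. They report only what shows in the picture. A call takes as long as a camera call. They do not tell look-alikes from the thing itself.
- ctrl.look_for(camera, query): "position" ([column, row] in pixels, amid what is visible of it).
- ctrl.landmark_of(camera, query): "position" ([column, row] in pixels: a listed point, or the origin of a listed thing).
The state is a dict: "t": time; "q": joint angles; "dq": joint speeds; "effort": joint torques, N m; "tool_pos": TCP position; "tool_rot": TCP orientation; "contact_force": force on the tool from outside, world axes, zero at the start; "wrist_torque": the same for the moment, N m; "opening": finger opening in m; "grip_force": force on a finger pad.
Only numpy, scipy, OpenCV 4.12 (cv2) and the standard library are available. Lean on these libraries where they do the work, as an engineer would, in place of code of your own. Each camera call takes 0.05 s, during which the arm holds its last target. There are 200 camera calls.

TASK

Load the bench incubator for a run: first turn its selector back to off, the round dot, and then set every culture dish lying on the worktop right way up on a warm plate of its own, between the four locators. Press all three chamber lids down until their catches hold them shut, empty chamber or not, and lastly start the run by turning the selector to the long mark. Leave the small bottle that stands beside the dishes where it is.

Things in the scene. Friction and masses are not known exactly. Their poses are not given: they have to be found in the camera images.
- incubator: white bench incubator, 130 deep x 530 wide x 50 mm high to its deck, fixed; origin at the centre of its underside, x to its back, y to its left, z up. Left to right: three chambers at local y +173, +31, -111 mm (local x 0), then the control panel with the selector at local (-8, -219) mm. Each lid is hinged on its chamber's left side and opens to the left: hinge lines along local x at local y +225, +83, -59 mm, height 53 mm
- plate_0 (a point): middle of the top of the left chamber's aluminium warm plate (84 x 80 mm, 52 mm above the worktop); four locators 5 mm high stand round it on the diagonals (towards its corners), inner faces 33 mm from the middle; nothing else stands beside the dish while the lid is open. Axes as the incubator's
- plate_1 (a point): the same of the middle chamber
- plate_2 (a point): the same of the right chamber
- lid_0 (a joint): left lid, rad: 0 shut, 1.57 upright, 1.75 fully open. Stiff hinge (0.12 N m): it stays where it is left. At about 0.1 rad a ridge on its front wall (the wall away from the hinge) meets the sprung ball of the catch post; about 11 N pressed down near that wall takes it past (near 0.05 rad), and the ball then pulls it to 0 and holds it; lifting it again takes about 11 N at the lip
- lid_1 (a joint): middle lid, as lid_0
- lid_2 (a joint): right lid, as lid_0
- lid_0_front (a point): place to press on the left lid (a box cover 98 mm long from hinge to front wall, 104 wide, 27 mm high, with a clear window): on its outer face, 88 mm from the hinge line, middle of the width, 27 mm outside the hinge plane; its x points from the lip to the hinge along the lid, z out of the outer face (up when shut, to the incubator's left when upright)
- lid_1_front (a point): the same of the middle lid
- lid_2_front (a point): the same of the right lid
- lid_0_lip (a point): middle of the left lid's lip, a tab 50 mm wide and 8 mm thick that stands out 14 mm past the front wall (the topmost part when the lid is open): 105 mm from the hinge line, outer face 4 mm beyond this point; axes as for lid_0_front. When shut it lies just above the catch post (36 x 12 mm, 19 mm high) on the deck
- lid_1_lip (a point): the same of the middle lid
- lid_2_lip (a point): the same of the right lid
- selector (a joint): detented selector, rad, clockwise from above: detents at 0, 0.5, 1.0, 1.5 and 2.0, one at each of five marks on the panel; 0 is off, marked by a round dot, the long mark is the fourth, at 1.5, the other marks are short bars. About 0.13 N m takes it from one detent to the next
- selector_grip (a point): middle of the selector's upright grip bar (50 mm long, 13 mm thick, 24 mm high, this point half-way up, 70 mm above the worktop) on the turning axis; its x axis points along the bar towards the pointer's end, z up
- selector_mark (a point): middle of the long mark on the panel
- dish_0_centre (a point): centre, half-way up, of a round covered culture dish, 60 mm diameter x 14 mm high (the cover does not come off), z up out of the cover; absent in some runs
- dish_1_centre (a point): as dish_0_centre, another dish
- dish_2_centre (a point): as dish_0_centre, another dish
- oil_bottle_centre (a point): centre, half-way up, of a small brown bottle, 26 mm diameter x 60 mm, standing beside the dishes
There are look-alikes about, which are no part of the job. Leave any turquoise look-alike of the part that bears dish_0_centre alone.

How it is judged:
On the way, in this order (a step that is already met when the one before it is completed fails the run):
1. the selector stands at off (value of joint selector below 0.12 rad), for 0.3 s.
2. every dish present lies upright on a warm plate of its own (((horizontal distance between dish_0_centre and plate_0 below 0.012 m and z of dish_0_centre in the frame of plate_0 between 0.003 and 0.011 m and angle between dish_0_centre's own z axis and vertical below 0.12 rad) or (horizontal distance between dish_0_centre and plate_1 below 0.012 m and z of dish_0_centre in the frame of plate_1 between 0.003 and 0.011 m and angle between dish_0_centre's own z axis and vertical below 0.12 rad) or (horizontal distance between dish_0_centre and plate_2 below 0.012 m and z of dish_0_centre in the frame of plate_2 between 0.003 and 0.011 m and angle between dish_0_centre's own z axis and vertical below 0.12 rad)) and ((horizontal distance between dish_1_centre and plate_0 below 0.012 m and z of dish_1_centre in the frame of plate_0 between 0.003 and 0.011 m and angle between dish_1_centre's own z axis and vertical below 0.12 rad) or (horizontal distance between dish_1_centre and plate_1 below 0.012 m and z of dish_1_centre in the frame of plate_1 between 0.003 and 0.011 m and angle between dish_1_centre's own z axis and vertical below 0.12 rad) or (horizontal distance between dish_1_centre and plate_2 below 0.012 m and z of dish_1_centre in the frame of plate_2 between 0.003 and 0.011 m and angle between dish_1_centre's own z axis and vertical below 0.12 rad)) and ((horizontal distance between dish_2_centre and plate_0 below 0.012 m and z of dish_2_centre in the frame of plate_0 between 0.003 and 0.011 m and angle between dish_2_centre's own z axis and vertical below 0.12 rad) or (horizontal distance between dish_2_centre and plate_1 below 0.012 m and z of dish_2_centre in the frame of plate_1 between 0.003 and 0.011 m and angle between dish_2_centre's own z axis and vertical below 0.12 rad) or (horizontal distance between dish_2_centre and plate_2 below 0.012 m and z of dish_2_centre in the frame of plate_2 between 0.003 and 0.011 m and angle between dish_2_centre's own z axis and vertical below 0.12 rad))), for 0.2 s.
3. all three lids are latched shut over the dishes (all of step 2 and value of joint each of lid_0, lid_1, lid_2 below 0.02 rad), for 0.3 s.
4. the selector stands at the long mark (value of joint each of lid_0, lid_1, lid_2 below 0.02 rad and value of joint selector between 1.38 and 1.62 rad), for 0.3 s.
At the end, for the whole second after the job is handed in: Every dish present lies upright (7 degrees) and flat on a warm plate, within 12 mm of its middle; all three lids are latched (under 0.02 rad); the selector rests at the long mark (1.5, within 0.12 rad); the small bottle still stands (all of step 2 and all of step 4 and angle between oil_bottle_centre's own z axis and vertical below 0.15 rad); the robot touches nothing.
It fails at once if the small bottle is pushed more than 40 mm from its place or tipped over (distance of oil_bottle_centre from where it was at the start of the episode above 0.04 m or angle between oil_bottle_centre's own z axis and vertical above 0.5 rad).
Of dish_0, dish_1, dish_2 only 2 to 3 are there at a start; the rules pass over those that are not, and their reading is None.
At some moment in a run one of dish_0, dish_1, dish_2 may be knocked a few centimetres aside while the robot is not near it.
Once in a run the grip may slacken for a moment while it holds something.
It also fails if it takes over 208 s, if anything falls off the work surface, if the arm or the gripper's body presses on something with over 40 N, if the wrist force passes 120 N, or if a joint passes its speed limit or range.

## Working session

There is one attempt and no reset: what is moved stays moved. The work goes in short steps, Python scripts to look and compute and a shell command to move; the robot and the scene stay as the last step left them, time stands still between calls to the robot, and variables do not carry over. Pictures are saved under pics/ and viewed, at most 14 in all, crops included, and the job is handed in when it is done.

```bash
mkdir -p pics; cat > h.py <<'E'
from station import ctrl
import numpy as np, cv2
from scipy.spatial.transform import Rotation as R
def snap(c,f=None):
    im=ctrl.get_image(c)
    if f: cv2.imwrite('pics/'+f,im)
    return im
def ray(cam,px):
    c=ctrl.calibration(cam); Rm=np.array(c['R']);t=np.array(c['t'])
    d=Rm.T@np.array([(px[0]-c['cx'])/c['fx'],(px[1]-c['cy'])/c['fy'],1]); return -Rm.T@t,d
def at_z(cam,px,z):
    o,d=ray(cam,px); return o+d*(z-o[2])/d[2]
def proj(cam,X):
    c=ctrl.calibration(cam); p=np.array(c['R'])@np.array(X)+np.array(c['t']); return np.array([c['fx']*p[0]/p[2]+c['cx'],c['fy']*p[1]/p[2]+c['cy']])
def tool():
    o=ctrl.get_obs(); return np.array(o['tool_pos']),R.from_rotvec(o['tool_rot'])
def shift(target):  # cm in tool axes
    p,r=tool(); return np.round(100*r.inv().apply(np.array(target)-p),2)
E
python3 - <<'E'
from h import *
for c in ('scene','top','wrist'):
    snap(c,c+'0.png'); k=ctrl.calibration(c); print(c,-np.array(k['R']).T@k['t'],k['fx'])
Z={'dish_0_centre':.007,'oil_bottle_centre':.03,'incubator':0,'plate_0':.052,'selector_grip':.07,'selector_mark':.05,'lid_0_lip':.158}
for c in('top','scene'):
  for n,z in Z.items():
    for d in ctrl.landmark_of(c,n): print(c,n,np.round(d['position']),round(d['score'],2),at_z(c,d['position'],z).round(3))
print(ctrl.get_obs())
E
```

```text
scene [-0.26980976 -0.48758805  0.61444361] 419.6142178154048
top [0.35067208 0.01635889 1.1052482 ] 385.4115702275792
wrist [0.10327685 0.62125871 0.37309419] 377.9230342383392
top dish_0_centre [195. 238.] 0.82 [0.418 0.239 0.007]
top dish_0_centre [207. 204.] 0.67 [0.516 0.208 0.007]
top oil_bottle_centre [145. 188.] 0.49 [0.558 0.381 0.03 ]
top oil_bottle_centre [319. 212.] 0.26 [ 0.49  -0.111  0.03 ]
top incubator [325. 213.] 0.65 [ 0.489 -0.132  0.   ]
top plate_0 [368. 216.] 0.89 [ 0.477 -0.244  0.052]
top plate_0 [318. 210.] 0.81 [ 0.492 -0.107  0.052]
top plate_0 [267. 211.] 0.6 [0.489 0.035 0.052]
top selector_grip [410. 217.] 0.72 [ 0.47  -0.354  0.07 ]
top selector_mark [414. 204.] 0.9 [ 0.51  -0.373  0.05 ]
top selector_mark [408. 219.] 0.33 [ 0.467 -0.354  0.05 ]
top lid_0_lip [230. 210.] 0.6 [0.48  0.123 0.158]
top lid_0_lip [137. 229.] 0.24 [0.432 0.352 0.158]
scene dish_0_centre [210. 218.] 0.74 [0.41  0.224 0.007]
scene dish_0_centre [242. 204.] 0.65 [0.519 0.204 0.007]
scene oil_bottle_centre [304. 182.] 0.72 [0.701 0.108 0.03 ]
scene oil_bottle_centre [204. 173.] 
[... 433 characters left out ...]
54. 166.] 0.83 [0.489 0.131 0.158]
{'t': 0.85, 'q': array([ 1.16799650e+00,  5.26923267e-02,  1.61289321e+00, -2.58170079e-06,
        1.47597799e+00, -1.18956949e-01]), 'dq': array([ 0.00064609, -0.00039114,  0.00189866, -0.00205737,  0.00184043,
       -0.00049442]), 'effort': array([-3.35508525e-05, -3.93673289e+01, -3.70454156e+01, -1.05974595e-04,
        3.27178259e-04,  7.11572710e-06]), 'tool_pos': array([0.17499986, 0.59998984, 0.23131239]), 'tool_rot': array([4.44362334e-01, 3.10999738e+00, 4.31608623e-05]), 'contact_force': array([-0.71859232, -0.1055429 , -0.26256443]), 'wrist_torque': array([0.0367801 , 0.04859281, 0.03349533]), 'grip_force': 0.0, 'opening': 0.08557035169148268}
```

View pics/top0.png

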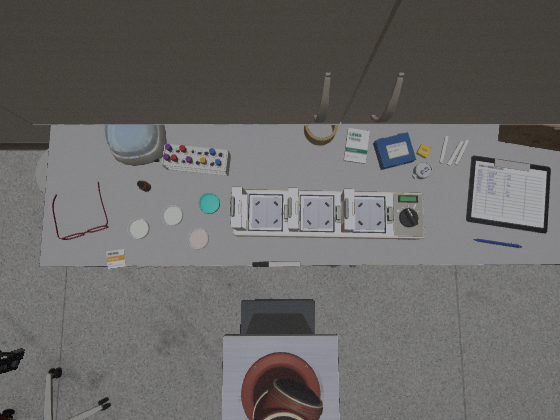

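View pics/scene0.png

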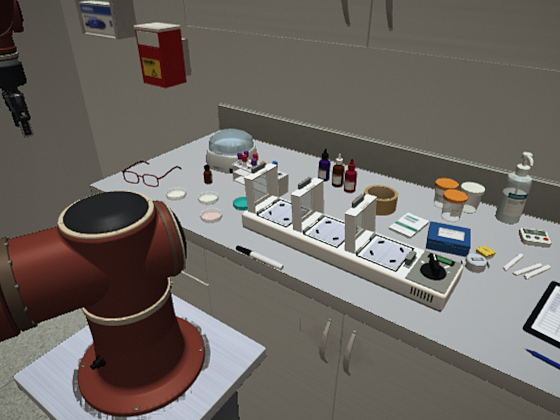

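```bash
python3 - <<'E'
import cv2
a=cv2.imread('pics/top0.png')[155:275,110:270]; b=cv2.imread('pics/top0.png')[180:250,380:440]
cv2.imwrite('pics/c1.png',cv2.hconcat([cv2.resize(a,(640,480),interpolation=2)])) 
cv2.imwrite('pics/c2.png',cv2.resize(b,(480,560),interpolation=2))
E
```

```text
(no output)
```

View pics/c1.png

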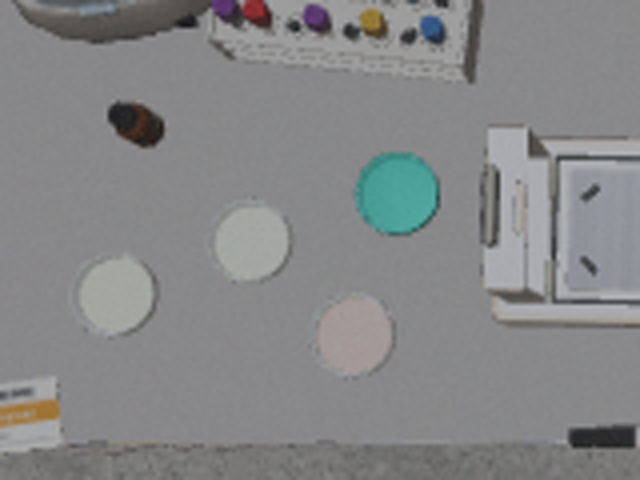

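View pics/c2.png

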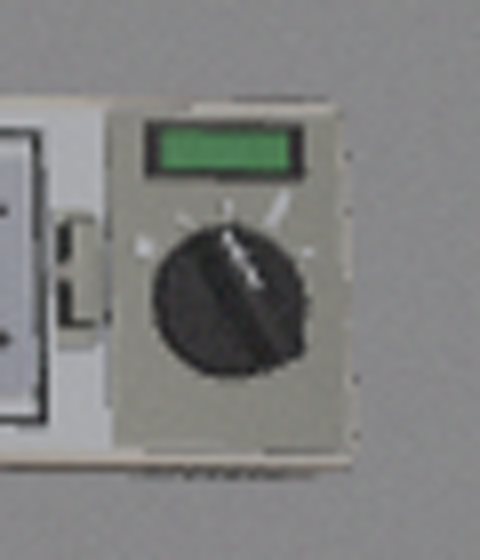

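The top view shows two whitish dishes at (139,229) and (173,216), a pinkish one at (199,239) and a turquoise look-alike at (209,203), which I'll leave alone. The bottle is at (145,187). The selector points at the second mark (about 0.5), and all three lids are open. I'll look at the dishes from close by on the way to the selector.

```bash
python3 -m handwheel '[[[-14,-13,0],[0,0,0]],[[-14,-13,0],[0,0,0]],[[-14,-13,0],[0,0,0]],[[-14,-13,0],[0,0,0]]]' && python3 -m handwheel '[[[-12,-13,-5],[0,0,0]],[[-12,-13,-5],[0,0,0]],[[-12,-13,-5],[0,0,0]],[[-12,-13,-5],[0,0,0]],[[-12,-13,-5],[0,0,0]]]'
python3 - <<'E'
from h import *
snap('wrist','w1.png')
print(tool()[0], at_z('wrist',(280,210),0))
for n,z in {'dish_0_centre':.007,'oil_bottle_centre':.03,'lid_0_lip':.158,'plate_0':.052}.items():
    for d in ctrl.landmark_of('wrist',n): print(n,np.round(d['position']),round(d['score'],2),at_z('wrist',d['position'],z).round(3))
E
```

```text
t: 1.35
tool_pos: [0.2746, 0.4335, 0.2314]
tool_rot: [0.451, 3.108, 0.0]
contact_force: [-0.2, 0.9, -0.3]
opening: 0.0854
grip_force: 0.0
t: 1.98
tool_pos: [0.3516, 0.2783, 0.2813]
tool_rot: [-0.444, -3.11, -0.001]
contact_force: [0.3, 0.8, 0.2]
opening: 0.0857
grip_force: 0.0
[0.35118391 0.27855397 0.28082321] [0.40926649 0.26635801 0.        ]
dish_0_centre [252. 228.] 0.72 [0.419 0.229 0.007]
dish_0_centre [257. 305.] 0.64 [0.519 0.205 0.007]
lid_0_lip [145. 392.] 0.87 [0.488 0.121 0.158]
```

View pics/w1.png

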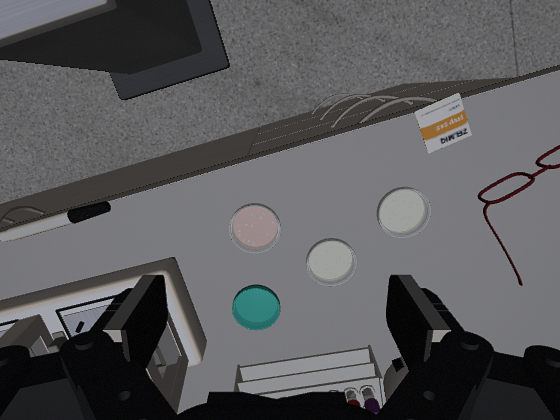

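```bash
python3 - <<'E'
from h import *
im=snap('wrist')
for q in('dish_0_centre','dish_1_centre','dish_2_centre'):
    for f in(ctrl.look_for,ctrl.landmark_of):
        print(q,[(np.round(d['position']).tolist(),round(d['score'],2),at_z('wrist',d['position'],.007)[:2].round(3).tolist()) for d in f('wrist',q)])
cv2.imwrite('pics/c3.png',cv2.resize(im[180:340,220:440],(770,560),interpolation=2))
E
```

```text
dish_0_centre [([257.0, 305.0], 0.84, [0.52, 0.204]), ([252.0, 231.0], 0.69, [0.423, 0.227])]
dish_0_centre [([253.0, 227.0], 0.83, [0.419, 0.23]), ([258.0, 305.0], 0.61, [0.52, 0.205]), ([3.0, 345.0], 0.16, [0.484, -0.131])]
dish_1_centre [([405.0, 214.0], 0.95, [0.453, 0.404]), ([100.0, 319.0], 0.31, [0.483, 0.007])]
dish_1_centre [([402.0, 214.0], 0.91, [0.452, 0.401])]
dish_2_centre [([328.0, 261.0], 0.81, [0.486, 0.304])]
dish_2_centre [([328.0, 261.0], 0.78, [0.486, 0.303]), ([143.0, 396.0], 0.33, [0.612, 0.012])]
```

View pics/c3.png

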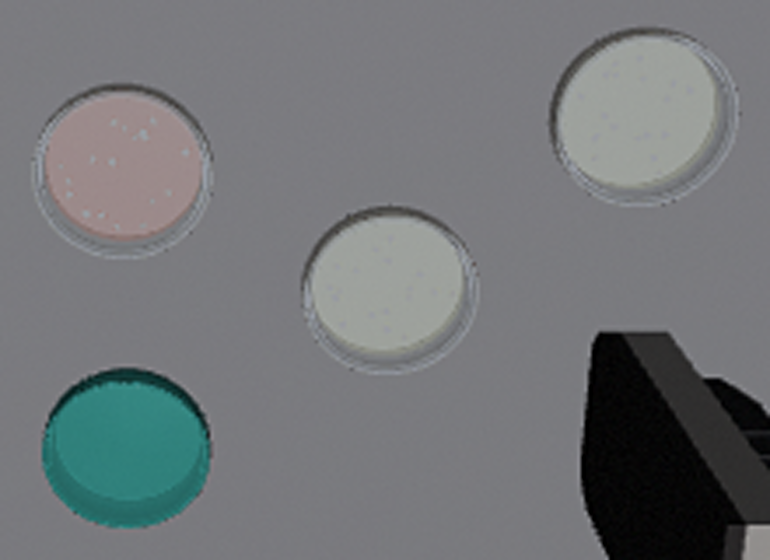

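The networks tell the dishes apart: pink dish_0 at about (0.42, 0.23), dish_1 at (0.452, 0.402) and dish_2 at (0.486, 0.304). All three have the agar low, so they are right way up. The turquoise one at (0.52, 0.20) is the look-alike. Next is the selector.

```bash
python3 -m handwheel '[[[-14,-28,0],[0,0,0]],[[-14,-28,0],[0,0,0]],[[-14,-28,0],[0,0,0]],[[-14,-28,0],[0,0,0]],[[-14,-28,0],[0,0,0]]]' >/dev/null&& python3 -m handwheel '[[[-13,-28,0],[0,0,0]],[[-13,-28,0],[0,0,0]],[[-13,-28,0],[0,0,0]],[[-13,-28,0],[0,0,0]],[[-13,-28,0],[0,0,0]]]' >/dev/null
python3 -m handwheel '[[[0,0,0],[0,0,0.18]],[[0,0,0],[0,0,0.36]],[[0,0,0],[0,0,0.54]],[[0,0,0],[0,0,0.72]],[[0,0,0],[0,0,0.9]]]' >/dev/null
python3 -m handwheel '[[[0,0,0],[0,0,0.18]],[[0,0,0],[0,0,0.36]],[[0,0,0],[0,0,0.54]],[[0,0,0],[0,0,0.72]],[[0,0,0],[0,0,0.9]]]' >/dev/null
python3 -m handwheel '[[[0,0,0],[0,0,0.18]],[[0,0,0],[0,0,0.36]],[[0,0,0],[0,0,0.54]],[[0,0,0],[0,0,0.54]]]'
python3 - <<'E'
from h import *
snap('wrist','w2.png')
p,r=tool();print(p,r.as_matrix().round(3),ctrl.get_obs()['q'])
for n,z in {'selector_grip':.07,'selector_mark':.05,'lid_0_lip':.158,'plate_0':.052,'incubator':0}.items():
    for d in ctrl.landmark_of('wrist',n): print(n,np.round(d['position']),round(d['score'],2),at_z('wrist',d['position'],z).round(3))
E
```

```text
t: 5.58
tool_pos: [0.454, -0.3351, 0.2812]
tool_rot: [-3.036, -0.807, 0.0]
contact_force: [-0.5, -0.8, -0.4]
opening: 0.0854
grip_force: 0.0
[ 0.4540822  -0.33513355  0.28128167] [[ 0.867  0.498 -0.   ]
 [ 0.498 -0.867  0.   ]
 [ 0.    -0.    -1.   ]] [-7.67673603e-01 -1.16636958e-01  1.69567153e+00  1.91003485e-05
  1.56258214e+00  2.82375148e-01]
selector_grip [303. 168.] 0.98 [ 0.472 -0.354  0.07 ]
selector_mark [338. 147.] 0.76 [ 0.504 -0.377  0.05 ]
plate_0 [208.  97.] 0.74 [ 0.483 -0.245  0.052]
plate_0 [69. 12.] 0.65 [ 0.487 -0.105  0.052]
incubator [122.  38.] 0.73 [ 0.487 -0.133  0.   ]
```

View pics/w2.png

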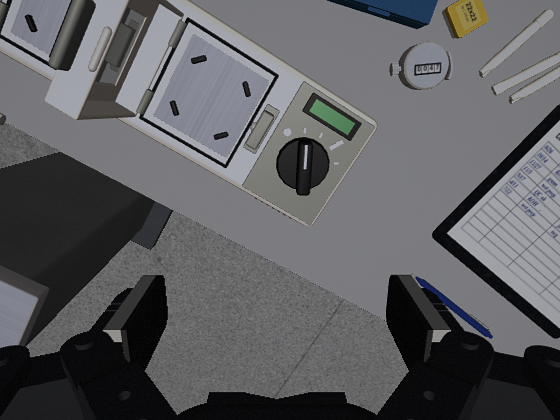

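```bash
python3 -m handwheel '[[[0.5,2.5,5],[0,0,0]],[[0.5,2.5,10],[0,0,0]],[[0.5,2.5,15],[0,0,0]],[[0.5,2.5,15],[0,0,0]]]' 0.2 60
python3 - <<'E'
from h import *
snap('wrist','w3.png')
for n,z in {'selector_grip':.07,'selector_mark':.05}.items():
    for d in ctrl.landmark_of('wrist',n): print(n,np.round(d['position']),round(d['score'],2),at_z('wrist',d['position'],z).round(3))
E
```

```text
t: 6.38
tool_pos: [0.4682, -0.3518, 0.1261]
tool_rot: [-3.028, -0.803, 0.008]
contact_force: [0.2, 0.6, -0.2]
opening: 0.0342
grip_force: 0.0
selector_grip [282. 228.] 0.74 [ 0.474 -0.358  0.07 ]
selector_mark [341. 191.] 0.83 [ 0.507 -0.382  0.05 ]
```

View pics/w3.png

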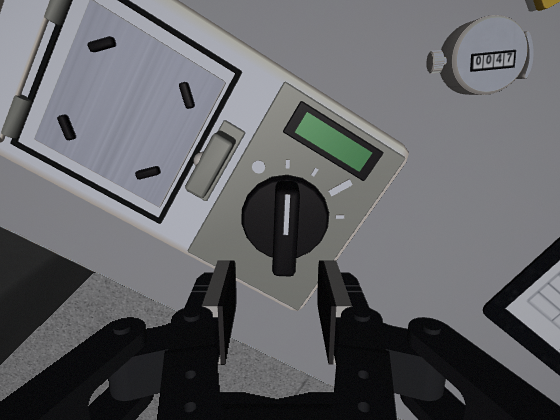

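```bash
python3 -m handwheel '[[[0.3,0.4,3],[0,0,0]],[[0.3,0.4,6.2],[0,0,0]],[[0.3,0.4,6.2],[0,0,0]]]' && python3 -m handwheel '[[[0,0,0],[0,0,0]],[[0,0,0],[0,0,0]],[[0,0,0],[0,0,0]],[[0,0,0],[0,0,0]]]' 1 60
```

```text
t: 6.9
tool_pos: [0.4753, -0.3562, 0.0696]
tool_rot: [-3.036, -0.804, 0.001]
contact_force: [0.8, -0.7, 1.0]
opening: 0.034
grip_force: 0.0
t: 7.4
tool_pos: [0.4744, -0.3536, 0.0721]
tool_rot: [-3.029, -0.803, 0.004]
contact_force: [-10.0, 13.5, 11.4]
opening: 0.0109
grip_force: 60.3
```

```bash
python3 -m handwheel '[[[0,-0.3,-0.3],[0,0,0]],[[0,-0.3,-0.3],[0,0,0]]]' && python3 -m handwheel '[[[0,0,0],[0,0,-0.15]],[[0,0,0],[0,0,-0.3]],[[0,0,0],[0,0,-0.45]],[[0,0,0],[0,0,-0.52]],[[0,0,0],[0,0,-0.52]]]'
```

```text
t: 7.65
tool_pos: [0.4741, -0.3533, 0.0723]
tool_rot: [-3.037, -0.804, -0.002]
contact_force: [2.7, 0.5, -9.9]
opening: 0.0111
grip_force: 60.0
t: 8.28
tool_pos: [0.4734, -0.3525, 0.0722]
tool_rot: [-2.727, -1.552, -0.001]
contact_force: [-1.4, 5.6, -5.6]
opening: 0.0109
grip_force: 62.5
```

```bash
python3 -m handwheel '[[[0,0,0],[0,0,0]],[[0,0,0],[0,0,0]],[[0,0,0],[0,0,0]]]' 0.2 >/dev/null&& python3 -m handwheel '[[[0,0,-6],[0,0,0]],[[0,0,-12],[0,0,0]],[[0,0,-18],[0,0,0]],[[0,0,-18],[0,0,0]]]'
python3 - <<'E'
from h import *
im=snap('wrist')
a=[ctrl.landmark_of('wrist',q)[:1] for q in('selector_grip','selector_mark')];print(a)
x,y=map(int,a[0][0]['position']); cv2.imwrite('pics/c4.png',cv2.resize(im[max(0,y-80):y+80,max(0,x-80):x+80],(480,480),interpolation=2))
E
```

```text
t: 9.15
tool_pos: [0.4766, -0.3564, 0.2613]
tool_rot: [2.716, 1.551, 0.006]
contact_force: [-0.9, -0.0, -0.2]
opening: 0.0342
grip_force: 0.0
[[{'position': [264.3, 179.7], 'score': 0.59}], [{'position': [313.2, 174.4], 'score': 0.76}]]
```

View pics/c4.png

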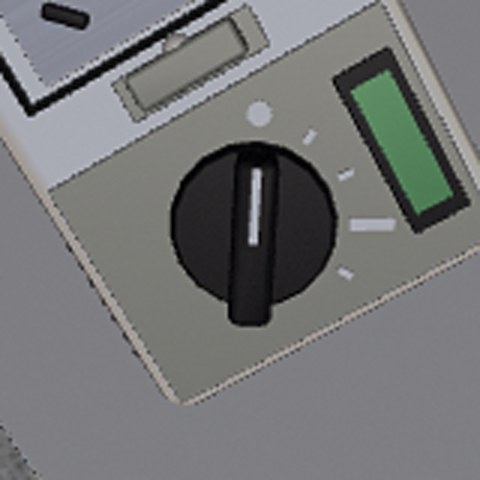

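Selector points at the round dot: off. On to the dishes.

```bash
python3 -m handwheel '[[[0,0,0],[0,0,-0.17]],[[0,0,0],[0,0,-0.34]],[[0,0,0],[0,0,-0.5]],[[0,0,0],[0,0,-0.53]]]' -1 >/dev/null
python3 - <<'E'
from h import *
p,r=tool(); print(p, r.as_matrix().round(3)[:2,:2], shift((0.42,0.28,0.26)))
E
```

```text
[ 0.47316703 -0.3530755   0.249735  ] [[ 0.003  1.   ]
 [ 1.    -0.003]] [63.29 -5.53 -0.84]
```

```bash
python3 -m handwheel '[[[30,-2,-2],[0,0,0]],[[30,-2,-2],[0,0,0]],[[30,-2,-2],[0,0,0]],[[30,-2,-2],[0,0,0]],[[30,-2,-2],[0,0,0]]]' -1 >/dev/null;  python3 -m handwheel '[[[33,-3.5,0],[0,0,0]],[[33,-3.5,0],[0,0,0]],[[33,-3.5,0],[0,0,0]],[[33,-3.5,0],[0,0,0]],[[33,-3.5,0],[0,0,0]]]' >/dev/null; python3 -m handwheel '[[[0.2,0,0],[0,0,0]],[[0.2,0,0],[0,0,0]]]'
python3 - <<'E'
from h import *
snap('wrist','w5.png')
for n in(0,1,2):
    for f in(ctrl.look_for,ctrl.landmark_of):
      for d in f('wrist','dish_%d_centre'%n): print(n,np.round(d['position']),round(d['score'],2),at_z('wrist',d['position'],.007).round(3), shift((*at_z('wrist',d['position'],.007)[:2],.1)))
E
```

```text
t: 11.3
tool_pos: [0.4224, 0.2591, 0.2712]
tool_rot: [-2.225, -2.218, 0.003]
contact_force: [0.4, 0.3, -0.7]
opening: 0.0852
grip_force: 0.0
0 [272. 185.] 0.79 [0.419 0.233 0.007] [-2.5  -0.38 17.17]
0 [367. 212.] 0.56 [0.526 0.201 0.007] [-5.66 10.33 17.17]
0 [270. 188.] 0.92 [0.416 0.23  0.007] [-2.83 -0.69 17.19]
0 [367. 211.] 0.6 [0.526 0.203 0.007] [-5.45 10.28 17.19]
1 [305.  21.] 0.75 [0.453 0.399 0.007] [14.08  2.91 17.21]
1 [304.  15.] 0.84 [0.452 0.404 0.007] [14.61  2.8  17.22]
2 [338. 116.] 0.9 [0.49  0.308 0.007] [ 5.04  6.61 17.23]
2 [336. 116.] 0.74 [0.487 0.308 0.007] [ 4.95  6.35 17.24]
```

View pics/w5.png

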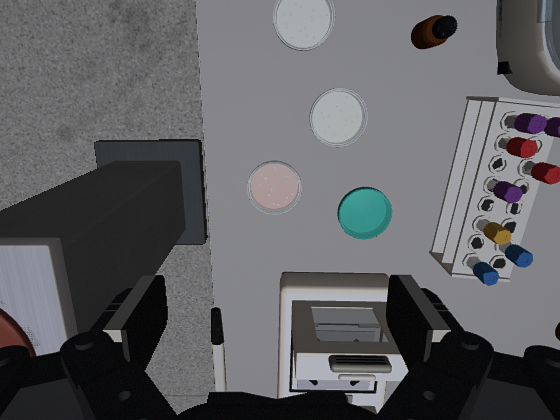

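```bash
python3 -m handwheel '[[[-2.6,-0.5,6],[0,0,0]],[[-2.6,-0.5,12],[0,0,0]],[[-2.6,-0.5,18],[0,0,0]],[[-2.6,-0.5,21],[0,0,0]],[[-2.6,-0.5,21],[0,0,0]]]'>/dev/null;python3 -m handwheel '[[[0,0,0],[0,0,0]]]'
python3 - <<'E'
from h import *
snap('wrist','w6.png')
for f in(ctrl.look_for,ctrl.landmark_of):
      for d in f('wrist','dish_0_centre'): print(np.round(d['position']),round(d['score'],2),at_z('wrist',d['position'],.007).round(3), shift((*at_z('wrist',d['position'],.007)[:2],.01)))
E
```

```text
t: 12.4
tool_pos: [0.4191, 0.2335, 0.0641]
tool_rot: [2.224, 2.217, 0.004]
contact_force: [0.3, -0.1, -0.7]
opening: 0.0851
grip_force: 0.0
[462. 269.] 0.95 [0.529 0.209 0.007] [-2.43 10.94  5.53]
[271. 236.] 0.87 [0.418 0.231 0.007] [-0.31 -0.21  5.49]
[452. 279.] 0.9 [0.524 0.203 0.007] [-3.08 10.47  5.51]
[272. 232.] 0.68 [0.418 0.233 0.007] [-0.1  -0.13  5.47]
```

View pics/w6.png

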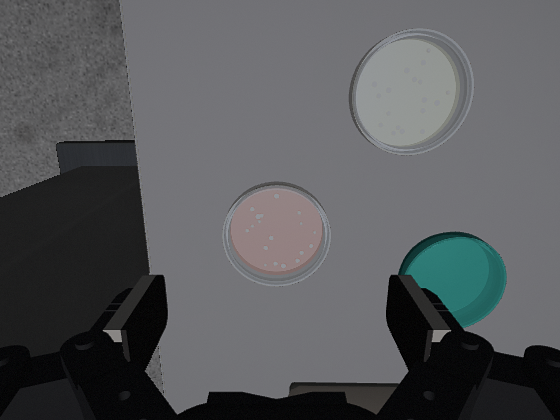

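```bash
python3 -m handwheel '[[[-0.2,-0.1,3],[0,0,0]],[[-0.2,-0.1,6],[0,0,0]],[[-0.2,-0.1,6.4],[0,0,0]],[[-0.2,-0.1,6.4],[0,0,0]]]' && python3 -m handwheel '[[[0,0,0.3],[0,0,0]],[[0,0,0.4],[0,0,0]],[[0,0,0.4],[0,0,0]]]'&& python3 -m handwheel '[[[0,0,0],[0,0,0]],[[0,0,0],[0,0,0]],[[0,0,0],[0,0,0]],[[0,0,0],[0,0,0]]]' 1 40
```

```text
t: 13.05
tool_pos: [0.4176, 0.2316, -0.0005]
tool_rot: [2.224, 2.218, 0.002]
contact_force: [-0.0, 0.3, 0.0]
opening: 0.0853
grip_force: 0.0
t: 13.42
tool_pos: [0.417, 0.2313, -0.0053]
tool_rot: [2.225, 2.218, 0.001]
contact_force: [-0.1, 0.4, -0.4]
opening: 0.0847
grip_force: 0.0
t: 13.92
tool_pos: [0.4182, 0.2317, -0.0042]
tool_rot: [2.224, 2.217, 0.004]
contact_force: [-0.4, -0.5, 7.2]
opening: 0.0569
grip_force: 46.1
```

```bash
python3 -m handwheel '[[[0,0,-2],[0,0,0]],[[0,0,-7],[0,0,0]],[[0,0,-13],[0,0,0]],[[0,0,-19],[0,0,0]],[[0,0,-24],[0,0,0]]]' && python3 -m handwheel '[[[-25,3,0],[0,0,0]],[[-25,3,0],[0,0,0]],[[-25,3,0],[0,0,0]],[[-25,3,0],[0,0,0]],[[-25,3,0],[0,0,0]]]'&& python3 -m handwheel '[[[-18,3.5,0],[0,0,0]],[[-18,3.5,0],[0,0,0]],[[-18,3.5,0],[0,0,0]],[[-18,3.5,0],[0,0,0]],[[-18,3.5,0],[0,0,0]]]'
python3 - <<'E'
from h import *
snap('wrist','w7.png');snap('top','t7.png')
for c in('wrist','top'):
  for n,z in {'plate_0':.052,'selector_grip':.07,'lid_0_lip':.158,'dish_0_centre':.23}.items():
    for d in ctrl.landmark_of(c,n): print(n,np.round(d['position']),round(d['score'],2),at_z(c,d['position'],z).round(3))
E
```

```text
t: 14.55
tool_pos: [0.4168, 0.2312, 0.2369]
tool_rot: [2.224, 2.218, 0.003]
contact_force: [0.7, 0.2, 0.1]
opening: 0.0571
grip_force: 43.2
t: 15.18
tool_pos: [0.4458, -0.0224, 0.2341]
tool_rot: [2.233, 2.21, -0.001]
contact_force: [0.0, 0.4, -0.3]
opening: 0.0569
grip_force: 43.2
t: 15.8
tool_pos: [0.4804, -0.1978, 0.2338]
tool_rot: [-2.223, -2.218, -0.0]
contact_force: [-0.5, 0.1, -0.4]
opening: 0.057
grip_force: 43.2
plate_0 [282.  68.] 0.89 [ 0.486 -0.104  0.052]
dish_0_centre [274. 293.] 0.94 [ 0.48  -0.207  0.23 ]
dish_0_centre [280. 106.] 0.41 [ 0.483 -0.128  0.23 ]
plate_0 [267. 213.] 0.86 [0.485 0.036 0.052]
plate_0 [318. 210.] 0.77 [ 0.492 -0.108  0.052]
selector_grip [407. 214.] 0.78 [ 0.477 -0.347  0.07 ]
lid_0_lip [232. 205.] 0.64 [0.491 0.12  0.158]
```

View pics/w7.png

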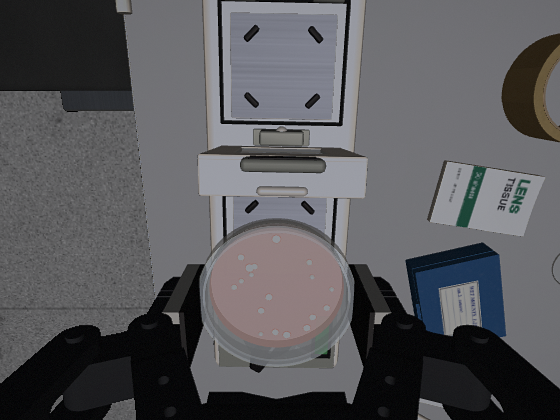

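The dish is held centred; its centre is at about (277,292) and the plate_1 locators are at (251,33), (315,35), (251,100) and (312,101). I'll refine plate_2 from the locators in the earlier w3 picture and plate_1 from this one.

```bash
python3 - <<'E'
from h import *
c=ctrl.calibration('wrist');p,r=tool();Rw=np.array(c['R']);t=np.array(c['t'])
o=-Rw.T@t
Rct=Rw@r.as_matrix(); oc=r.inv().apply(o-p)
def f(px,z,P,Q):
    Rm=Rct@Q.as_matrix().T;O=P+Q.apply(oc);d=Rm.T@np.array([(px[0]-c['cx'])/c['fx'],(px[1]-c['cy'])/c['fy'],1]);return O+d*(z-O[2])/d[2]
Q=R.from_rotvec([-3.028,-.803,.008]);P=np.array([.4682,-.3518,.1261])
a=np.array([f(x,.055,P,Q) for x in[(102,44),(187,95),(66,127),(148,173)]]);print(a.round(4),a.mean(0).round(4))
b=np.array([f(x,.055,p,r) for x in[(251,33),(315,35),(251,100),(312,101)]]);print(b.round(4),b.mean(0).round(4))
print(p)
E
```

```text
[[ 0.509  -0.2236  0.055 ]
 [ 0.5079 -0.2735  0.055 ]
 [ 0.4589 -0.222   0.055 ]
 [ 0.4577 -0.2726  0.055 ]] [ 0.4834 -0.2479  0.055 ]
[[ 0.4618 -0.08    0.055 ]
 [ 0.5118 -0.0816  0.055 ]
 [ 0.4607 -0.1304  0.055 ]
 [ 0.5107 -0.1313  0.055 ]] [ 0.4863 -0.1058  0.055 ]
[ 0.48045845 -0.19866464  0.23444355]
```

```bash
python3 -m handwheel '[[[-4.9,0.3,0],[0,0,0]],[[-4.9,0.3,5],[0,0,0]],[[-4.9,0.3,10],[0,0,0]],[[-4.9,0.3,13],[0,0,0]],[[-4.9,0.3,13],[0,0,0]]]' && python3 -m handwheel '[[[0,0,2],[0,0,0]],[[0,0,3.5],[0,0,0]],[[0,0,4.2],[0,0,0]],[[0,0,4.2],[0,0,0]]]'
python3 - <<'E'
from h import *
print(shift((.4837,-.2475,.05)));snap('wrist','w8.png')
for d in ctrl.landmark_of('wrist','dish_0_centre'): print(np.round(d['position']),round(d['score'],2),at_z('wrist',d['position'],tool()[0][2]+.011).round(3))
E
```

```text
t: 16.92
tool_pos: [0.4813, -0.2467, 0.1012]
tool_rot: [-2.22, -2.213, 0.002]
contact_force: [0.5, -0.5, 0.2]
opening: 0.057
grip_force: 43.1
t: 17.42
tool_pos: [0.483, -0.2478, 0.0618]
tool_rot: [-2.224, -2.217, 0.0]
contact_force: [0.0, 0.4, 0.2]
opening: 0.0567
grip_force: 43.2
[0.03 0.07 1.18]
[272. 294.] 0.66 [ 0.483 -0.249  0.074]
```

View pics/w8.png

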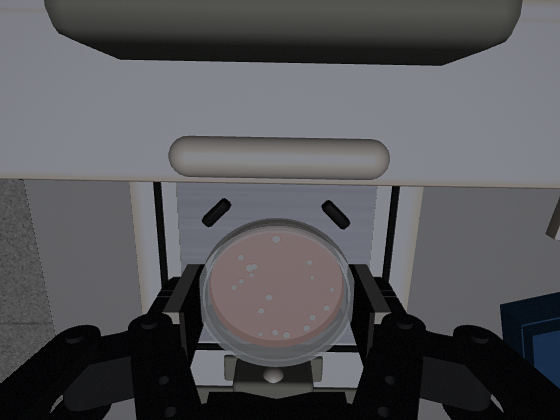

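Dish is centred between the locators (216 and 336, dish at 277). Lower and release.

```bash
python3 -m handwheel '[[[0,0,0.6],[0,0,0]],[[0,0,1.1],[0,0,0]],[[0,0,1.35],[0,0,0]],[[0,0,1.35],[0,0,0]]]' && python3 -m handwheel '[[[0,0,0],[0,0,0]],[[0,0,0],[0,0,0]],[[0,0,0],[0,0,0]]]' -0.7 && python3 -m handwheel '[[[0,0,-6],[0,0,0]],[[0,0,-12],[0,0,0]],[[0,0,-17],[0,0,0]],[[5,0,-18],[0,0,0]],[[5,0,-18],[0,0,0]]]' -1
python3 - <<'E'
from h import *
snap('wrist','w9.png')
for d in ctrl.landmark_of('wrist','dish_0_centre'): print(np.round(d['position']),round(d['score'],2),at_z('wrist',d['position'],.059).round(3))
E
```

```text
t: 18.02
tool_pos: [0.4831, -0.2478, 0.0484]
tool_rot: [-2.224, -2.218, 0.0]
contact_force: [0.0, 0.3, -1.2]
opening: 0.0571
grip_force: 43.2
t: 18.4
tool_pos: [0.4834, -0.2481, 0.049]
tool_rot: [2.224, 2.218, 0.0]
contact_force: [-0.1, -1.1, -0.5]
opening: 0.0724
grip_force: 0.0
t: 19.02
tool_pos: [0.4842, -0.1965, 0.2309]
tool_rot: [2.219, 2.219, 0.002]
contact_force: [0.4, -0.2, -0.4]
opening: 0.0854
grip_force: 0.0
[274. 237.] 0.82 [ 0.481 -0.247  0.059]
[260. 346.] 0.53 [ 0.468 -0.361  0.059]
```

View pics/w9.png

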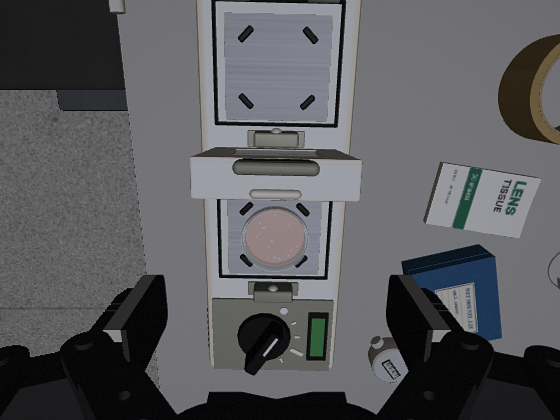

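The selector is on the dot and dish_0 sits inside all four locators of plate_2. I've now used all 14 views, so I'll check by network readings and forces from here. Next, close lid_2, which also clears space beside plate_1.

```bash
python3 -m handwheel '[[[7.6,0,0],[0,0,0]],[[7.6,0,0],[0,0,0]],[[7.6,0,0],[0,0,0]],[[7.6,0,0],[0,0,0]]]' 1 && python3 -m handwheel '[[[0,0,5],[0,0,0]],[[0,0,9.4],[0,0,0]],[[0,0,9.4],[0,0,0]]]' && python3 -m handwheel '[[[-2,0,0],[0,0,0]],[[-3.8,0,0],[0,0,0]],[[-5.5,0,-0.5],[0,0,0]],[[-7.2,0,-0.8],[0,0,0]],[[-9,0,-0.5],[0,0,0]]]' && python3 -m handwheel '[[[-1.7,0,0.7],[0,0,0]],[[-3.2,0,1.7],[0,0,0]],[[-4.5,0,3],[0,0,0]],[[-5.6,0,4.5],[0,0,0]],[[-6,0,5.3],[0,0,0]]]'
```

```text
t: 19.62
tool_pos: [0.4836, -0.1231, 0.2284]
tool_rot: [-2.226, -2.217, 0.001]
contact_force: [0.0, 0.9, -0.0]
opening: 0.012
grip_force: 0.0
t: 20.0
tool_pos: [0.4807, -0.1219, 0.1306]
tool_rot: [-2.221, -2.211, 0.006]
contact_force: [-0.5, 0.6, -0.3]
opening: -0.0001
grip_force: 0.0
t: 20.62
tool_pos: [0.4836, -0.2136, 0.1407]
tool_rot: [2.224, 2.217, 0.0]
contact_force: [-0.2, 1.6, -1.3]
opening: -0.0001
grip_force: 0.6
t: 21.25
tool_pos: [0.4829, -0.2719, 0.0861]
tool_rot: [-2.223, -2.215, -0.001]
contact_force: [2.0, 0.2, 1.4]
opening: -0.0002
grip_force: 0.0
```

```bash
python3 -m handwheel '[[[-0.5,0,0.5],[0,0,0]],[[-0.5,0,0.8],[0,0,0]],[[-0.5,0,1],[0,0,0]],[[-0.5,0,1],[0,0,0]]]' && python3 -m handwheel '[[[0,0,0.3],[0,0,0]],[[0,0,0.3],[0,0,0]]]'
```

```text
t: 21.75
tool_pos: [0.4832, -0.2775, 0.0796]
tool_rot: [-2.224, -2.219, 0.002]
contact_force: [-7.8, 4.0, 15.8]
opening: 0.0002
grip_force: 8.1
t: 22.0
tool_pos: [0.4833, -0.2776, 0.0793]
tool_rot: [-2.223, -2.218, 0.003]
contact_force: [-14.2, 7.3, 30.1]
opening: -0.0
grip_force: 14.9
```

```bash
python3 -m handwheel '[[[0,0,-6],[0,0,0]],[[0,0,-12],[0,0,0]],[[0,0,-18],[0,0,0]],[[0,0,-19],[0,0,0]]]' - >/dev/null && python3 -m handwheel '[[[30,0,0],[0,0,0]],[[30,0,0],[0,0,0]],[[30,0,0],[0,0,0]],[[30,0,0],[0,0,0]],[[30,0,0],[0,0,0]]]' -1 >/dev/null
python3 - <<'E'
from h import *
print(tool()[0]);snap('top');snap('wrist')
for c in('wrist','top'):
  for n,z in {'plate_0':.052,'lid_0_front':.08,'lid_0_lip':.158}.items():
    for d in ctrl.landmark_of(c,n): print(c,n,np.round(d['position']),round(d['score'],2),at_z(c,d['position'],z).round(3))
E
python3 -m handwheel '[[[30,0,0],[0,0,0]],[[30,0,0],[0,0,0]],[[30,0,0],[0,0,0]],[[30,0,0],[0,0,0]],[[30,0,0],[0,0,0]]]' -1 >/dev/null;python3 -m handwheel '[[[0,0,0],[0,0,0]]]'
cat > d.py <<'E'
from h import *; import sys
snap('wrist')
for n in sys.argv[1:]:
    for f in(ctrl.look_for,ctrl.landmark_of):
      for d in f('wrist','dish_%s_centre'%n)[:2]: X=at_z('wrist',d['position'],.007); print(n,np.round(d['position']),round(d['score'],2),X.round(3), shift((*X[:2],0)))
E
python3 d.py 1 2
```

```text
[0.48316266 0.02535801 0.2621429 ]
wrist plate_0 [285. 170.] 0.94 [0.492 0.029 0.052]
wrist plate_0 [280. 302.] 0.74 [ 0.488 -0.113  0.052]
wrist lid_0_front [289.  64.] 0.83 [0.494 0.12  0.08 ]
wrist lid_0_lip [288.  67.] 0.77 [0.492 0.112 0.158]
top plate_0 [270. 213.] 0.71 [0.483 0.025 0.052]
top plate_0 [320. 213.] 0.64 [ 0.484 -0.11   0.052]
top plate_0 [369. 212.] 0.59 [ 0.486 -0.247  0.052]
top plate_0 [286. 207.] 0.31 [ 0.502 -0.017  0.052]
top lid_0_front [231. 204.] 0.69 [0.505 0.131 0.08 ]
top lid_0_lip [147. 185.] 0.71 [0.542 0.332 0.158]
top lid_0_lip [231. 207.] 0.6 [0.486 0.121 0.158]
t: 24.28
tool_pos: [0.4851, 0.3247, 0.2631]
tool_rot: [-2.222, -2.22, 0.001]
contact_force: [-0.3, 0.4, -0.3]
opening: 0.0856
grip_force: 0.0
1 [243.  88.] 0.7 [0.452 0.4   0.007] [ 7.8  -3.31 26.33]
1 [240.  86.] 0.64 [0.45  0.402 0.007] [ 8.01 -3.62 26.34]
2 [277. 180.] 0.81 [0.487 0.304 0.007] [-1.74  0.16 26.37]
2 [276. 180.] 0.88 [0.486 0.305 0.007] [-1.650e+00  2.000e-02  2.638e+01]
```

```bash
python3 -m handwheel '[[[-2,0.1,6],[0,0,0]],[[-2,0.1,12],[0,0,0]],[[-2,0.1,18],[0,0,0]],[[-2,0.1,20.3],[0,0,0]],[[-2,0.1,20.3],[0,0,0]]]'>/dev/null; python3 -m handwheel '[[[0,0,0],[0,0,0]]]'; python3 d.py 2
```

```text
t: 25.28
tool_pos: [0.4874, 0.3029, 0.0627]
tool_rot: [2.225, 2.216, 0.004]
contact_force: [-0.2, -0.2, 0.6]
opening: 0.0851
grip_force: 0.0
2 [275. 223.] 0.75 [0.488 0.308 0.007] [0.48 0.03 6.34]
2 [276. 224.] 0.6 [0.488 0.308 0.007] [0.46 0.06 6.32]
```

```bash
python3 -m handwheel '[[[0.35,0,3],[0,0,0]],[[0.35,0,6],[0,0,0]],[[0.35,0,6.6],[0,0,0]],[[0.35,0,6.6],[0,0,0]]]' && python3 -m handwheel '[[[0,0,0],[0,0,0]],[[0,0,0],[0,0,0]],[[0,0,0],[0,0,0]],[[0,0,0],[0,0,0]]]' 1 40 && python3 -m handwheel '[[[0,0,-2],[0,0,0]],[[0,0,-7],[0,0,0]],[[0,0,-13],[0,0,0]],[[0,0,-19],[0,0,0]],[[0,0,-24],[0,0,0]]]' && python3 -m handwheel '[[[-20,0,0],[0,0,0]],[[-20,0,0],[0,0,0]],[[-20,0,0],[0,0,0]],[[-20,0,0],[0,0,0]],[[-20,0,0],[0,0,0]]]'&& python3 -m handwheel '[[[-16,0,0],[0,0,0]],[[-16,0,0],[0,0,0]],[[-16,0,0],[0,0,0]],[[-16,0,0],[0,0,0]]]'
cat > g.py <<'E'
from h import *; import sys
n,X,Y=sys.argv[1],float(sys.argv[2]),float(sys.argv[3])
snap('wrist');p=tool()[0];print(p,ctrl.get_obs()['opening'])
for f in(ctrl.look_for,ctrl.landmark_of):
  for d in f('wrist','dish_%s_centre'%n)[:2]:
    D=at_z('wrist',d['position'],p[2]+.011); print(np.round(d['position']),round(d['score'],2),D.round(4),'dish-tcp',(D-p)[:2].round(4))
print('plate',[at_z('wrist',d['position'],.052).round(4) for d in ctrl.landmark_of('wrist','plate_0')], 'shift tcp->plate',shift((X,Y,.048)))
E
python3 g.py 2 .4863 -.1055
```

```text
t: 25.92
tool_pos: [0.4864, 0.3068, -0.0043]
tool_rot: [2.224, 2.218, 0.001]
contact_force: [-0.0, 1.1, -0.8]
opening: 0.0857
grip_force: 0.0
t: 26.42
tool_pos: [0.4875, 0.3072, -0.003]
tool_rot: [2.224, 2.217, 0.005]
contact_force: [-1.0, 0.3, 6.3]
opening: 0.0569
grip_force: 42.8
t: 27.05
tool_pos: [0.4861, 0.3066, 0.2392]
tool_rot: [2.224, 2.217, 0.005]
contact_force: [0.8, 0.2, -0.7]
opening: 0.0568
grip_force: 43.0
t: 27.68
tool_pos: [0.4854, 0.1061, 0.2357]
tool_rot: [2.226, 2.216, 0.002]
contact_force: [-1.2, 0.6, -0.0]
opening: 0.0571
grip_force: 43.0
t: 28.18
tool_pos: [0.4852, -0.0538, 0.2351]
tool_rot: [-2.226, -2.216, -0.001]
contact_force: [0.1, 1.2, -0.8]
opening: 0.0568
grip_force: 43.0
[ 0.48520781 -0.05277312  0.23500836] 0.05703426155699068
[274. 290.] 0.81 [ 0.4851 -0.0508  0.246 ] dish-tcp [-0.0001  0.002 ]
[276. 291.] 0.58 [ 0.486  -0.0511  0.246 ] dish-tcp [0.0008 0.0016]
plate [array([0.4892, 0.0381, 0.052 ]), array([ 0.4877, -0.0316,  0.052 ]), array([ 0.4805, -0.2432,  0.052 ])] shift tcp->plate [-5.37  0.12 18.68]
```

```bash
python3 -m handwheel '[[[-5.4,0.1,0],[0,0,0]],[[-5.4,0.1,5],[0,0,0]],[[-5.4,0.1,10],[0,0,0]],[[-5.4,0.1,14],[0,0,0]],[[-5.4,0.1,16.5],[0,0,0]]]' >/dev/null && python3 -m handwheel '[[[0,0,0.9],[0,0,0]],[[0,0,0.9],[0,0,0]]]'; python3 g.py 2 .4863 -.1065
```

```text
t: 29.25
tool_pos: [0.4859, -0.1067, 0.0609]
tool_rot: [-2.223, -2.219, 0.0]
contact_force: [1.0, 0.6, -0.1]
opening: 0.0572
grip_force: 43.0
[ 0.48655647 -0.10717158  0.06182211] 0.057378328912056464
[274. 294.] 0.68 [ 0.4867 -0.1081  0.0728] dish-tcp [ 0.0001 -0.0009]
[278. 287.] 0.61 [ 0.4884 -0.1054  0.0728] dish-tcp [0.0018 0.0018]
plate [] shift tcp->plate [ 0.13 -0.06  1.45]
```

```bash
python3 -m handwheel '[[[0.1,0,0.6],[0,0,0]],[[0.1,0,1.1],[0,0,0]],[[0.1,0,1.35],[0,0,0]],[[0.1,0,1.35],[0,0,0]]]' && python3 -m handwheel '[[[0,0,0],[0,0,0]],[[0,0,0],[0,0,0]],[[0,0,0],[0,0,0]]]' -0.7 >/dev/null && python3 -m handwheel '[[[0,0,-6],[0,0,0]],[[0,0,-12],[0,0,0]],[[0,0,-17],[0,0,0]],[[6,0,-18],[0,0,0]],[[6,0,-18],[0,0,0]]]' -1
cat > v.py <<'E'
from h import *; import sys
im=snap('wrist');q='dish_%s_centre'%sys.argv[1]
for f in(ctrl.look_for,ctrl.landmark_of):
  for d in f('wrist',q)[:2]: print(np.round(d['position']),round(d['score'],2),at_z('wrist',d['position'],.059).round(4))
print('plate',[at_z('wrist',d['position'],.052).round(4) for d in ctrl.landmark_of('wrist','plate_0')])
# dark locators near plate
X,Y=float(sys.argv[2]),float(sys.argv[3])
for a in(-1,1):
  for b in(-1,1):
    u,v=proj('wrist',(X+a*.0255,Y+b*.0255,.055)).astype(int)
    g=cv2.cvtColor(im[max(0,v-14):v+15,max(0,u-14):u+15],cv2.COLOR_BGR2GRAY); ys,xs=np.where(g<60)
    if len(xs): print(a,b,len(xs),at_z('wrist',(u-14+xs.mean(),max(0,v-14)+ys.mean()),.055).round(4))
E
python3 v.py 2 .4863 -.1058
```

```text
t: 29.95
tool_pos: [0.4857, -0.1065, 0.049]
tool_rot: [-2.224, -2.217, 0.001]
contact_force: [-7.2, 2.3, 12.6]
opening: 0.0571
grip_force: 44.3
t: 30.95
tool_pos: [0.4865, -0.0442, 0.229]
tool_rot: [2.218, 2.221, 0.003]
contact_force: [-0.4, -1.6, -0.6]
opening: 0.0853
grip_force: 0.0
[274. 252.] 0.92 [ 0.4843 -0.1081  0.059 ]
[278. 175.] 0.23 [ 0.4876 -0.0386  0.059 ]
plate [array([0.4886, 0.0344, 0.052 ]), array([ 0.4775, -0.2443,  0.052 ])]
-1 -1 81 [ 0.458  -0.1349  0.055 ]
-1 1 73 [ 0.4592 -0.0808  0.055 ]
1 -1 31 [ 0.5097 -0.1312  0.055 ]
1 1 73 [ 0.5096 -0.082   0.055 ]
```

```bash
python3 -m handwheel '[[[6.4,0,0],[0,0,0]],[[6.4,0,0],[0,0,0]],[[6.4,0,0],[0,0,0]],[[6.4,0,0],[0,0,0]]]' 1 && python3 -m handwheel '[[[0,0,5],[0,0,0]],[[0,0,9.4],[0,0,0]],[[0,0,9.4],[0,0,0]]]' && python3 -m handwheel '[[[-2,0,0],[0,0,0]],[[-3.8,0,0],[0,0,0]],[[-5.5,0,-0.5],[0,0,0]],[[-7.2,0,-0.8],[0,0,0]],[[-9,0,-0.5],[0,0,0]]]' && python3 -m handwheel '[[[-1.7,0,0.7],[0,0,0]],[[-3.2,0,1.7],[0,0,0]],[[-4.5,0,3],[0,0,0]],[[-5.6,0,4.5],[0,0,0]],[[-6,0,5.3],[0,0,0]]]'
```

```text
t: 31.65
tool_pos: [0.486, 0.0163, 0.2269]
tool_rot: [-2.227, -2.216, 0.001]
contact_force: [-0.2, 0.1, 0.2]
opening: 0.0123
grip_force: 0.0
t: 32.02
tool_pos: [0.483, 0.0169, 0.1292]
tool_rot: [-2.222, -2.211, 0.009]
contact_force: [-0.0, -0.5, 0.6]
opening: 0.0001
grip_force: 0.0
t: 32.65
tool_pos: [0.4862, -0.0738, 0.1391]
tool_rot: [2.224, 2.217, 0.001]
contact_force: [-0.2, 1.1, 0.1]
opening: -0.0001
grip_force: 0.6
t: 33.28
tool_pos: [0.4855, -0.1327, 0.0847]
tool_rot: [-2.224, -2.216, -0.0]
contact_force: [-0.4, 3.2, 3.4]
opening: 0.0
grip_force: 1.7
```

```bash
python3 -m handwheel '[[[-0.3,0,0.5],[0,0,0]],[[-0.3,0,0.8],[0,0,0]],[[-0.3,0,1],[0,0,0]],[[-0.3,0,1],[0,0,0]]]' && python3 -m handwheel '[[[0,0,0.2],[0,0,0]],[[0,0,0.2],[0,0,0]]]' && python3 -m handwheel '[[[0,0,-6],[0,0,0]],[[0,0,-12],[0,0,0]],[[0,0,-18],[0,0,0]],[[0,0,-19],[0,0,0]]]' - >/dev/null && python3 -m handwheel '[[[30,-2,0],[0,0,0]],[[30,-2,0],[0,0,0]],[[30,-2,0],[0,0,0]],[[30,-2,0],[0,0,0]],[[30,-2,0],[0,0,0]]]' -1 >/dev/null;  python3 -m handwheel '[[[25,-1.5,0],[0,0,0]],[[25,-1.5,0],[0,0,0]],[[25,-1.5,0],[0,0,0]],[[25,-1.5,0],[0,0,0]],[[25,-1.5,0],[0,0,0]]]'; python3 d.py 1
```

```text
t: 33.78
tool_pos: [0.4858, -0.1355, 0.0793]
tool_rot: [-2.222, -2.218, 0.002]
contact_force: [-13.9, 3.9, 25.8]
opening: 0.0
grip_force: 13.1
t: 34.02
tool_pos: [0.4859, -0.1356, 0.0791]
tool_rot: [-2.222, -2.218, 0.003]
contact_force: [-18.9, 7.2, 36.7]
opening: -0.0
grip_force: 18.4
t: 35.78
tool_pos: [0.4506, 0.4176, 0.2602]
tool_rot: [-2.218, -2.223, 0.006]
contact_force: [-0.3, -0.9, -0.2]
opening: 0.0852
grip_force: 0.0
1 [275. 181.] 0.94 [0.451 0.397 0.007] [-1.74 -0.04 26.11]
1 [276. 178.] 0.94 [0.451 0.4   0.007] [-1.370e+00 -1.000e-02  2.618e+01]
```

```bash
python3 -m handwheel '[[[-1.7,0.1,6],[0,0,0]],[[-1.7,0.1,12],[0,0,0]],[[-1.7,0.1,18],[0,0,0]],[[-1.7,0.1,20.1],[0,0,0]],[[-1.7,0.1,20.1],[0,0,0]]]'>/dev/null; python3 -m handwheel '[[[0,0,0],[0,0,0]]]'; python3 d.py 1
```

```text
t: 36.67
tool_pos: [0.4553, 0.3986, 0.0656]
tool_rot: [2.225, 2.217, 0.008]
contact_force: [-0.1, 0.3, 0.9]
opening: 0.0854
grip_force: 0.0
1 [265. 225.] 0.8 [0.45  0.402 0.007] [ 0.32 -0.58  6.57]
1 [266. 224.] 0.97 [0.45  0.403 0.007] [ 0.37 -0.48  6.53]
```

```bash
python3 -m handwheel '[[[0.3,-0.2,3],[0,0,0]],[[0.3,-0.2,6],[0,0,0]],[[0.3,-0.2,6.4],[0,0,0]],[[0.3,-0.2,6.4],[0,0,0]]]' && python3 -m handwheel '[[[0,0,0],[0,0,0]],[[0,0,0],[0,0,0]]]'
```

```text
t: 37.33
tool_pos: [0.4519, 0.4012, -0.0004]
tool_rot: [2.224, 2.218, 0.003]
contact_force: [-0.0, -0.0, 1.0]
opening: 0.0857
grip_force: 0.0
t: 37.58
tool_pos: [0.4521, 0.4012, -0.0002]
tool_rot: [2.224, 2.218, 0.004]
contact_force: [-0.1, 0.1, 0.3]
opening: 0.0855
grip_force: 0.0
```

```bash
python3 -m handwheel '[[[0,-0.1,0.4],[0,0,0]],[[0,-0.1,0.4],[0,0,0]]]' && python3 -m handwheel '[[[0,0,0],[0,0,0]],[[0,0,0],[0,0,0]],[[0,0,0],[0,0,0]],[[0,0,0],[0,0,0]]]' 1 40 && python3 -m handwheel '[[[0,0,-2],[0,0,0]],[[0,0,-7],[0,0,0]],[[0,0,-13],[0,0,0]],[[0,0,-19],[0,0,0]],[[0,0,-24],[0,0,0]]]' && python3 -m handwheel '[[[-16,2,0],[0,0,0]],[[-16,2,0],[0,0,0]],[[-16,2,0],[0,0,0]],[[-16,2,0],[0,0,0]]]'&& python3 -m handwheel '[[[-16,1.7,0],[0,0,0]],[[-16,1.7,0],[0,0,0]],[[-16,1.7,0],[0,0,0]],[[-16,1.7,0],[0,0,0]]]'; python3 g.py 1 .489 .0362
```

```text
t: 37.83
tool_pos: [0.4498, 0.4004, -0.0061]
tool_rot: [-2.225, -2.218, 0.001]
contact_force: [-0.2, 0.5, 0.5]
opening: 0.0855
grip_force: 0.0
t: 38.33
tool_pos: [0.4513, 0.4014, -0.0042]
tool_rot: [2.225, 2.218, 0.004]
contact_force: [-0.1, 0.9, 6.4]
opening: 0.057
grip_force: 45.7
t: 38.95
tool_pos: [0.4503, 0.4007, 0.2383]
tool_rot: [2.224, 2.218, 0.005]
contact_force: [-0.1, 0.2, -0.6]
opening: 0.0567
grip_force: 43.0
t: 39.45
tool_pos: [0.4699, 0.2387, 0.2352]
tool_rot: [2.228, 2.214, 0.001]
contact_force: [0.6, 0.4, -0.5]
opening: 0.0569
grip_force: 43.0
t: 39.95
tool_pos: [0.4865, 0.0796, 0.2348]
tool_rot: [2.228, 2.215, 0.001]
contact_force: [-0.3, -0.3, -0.2]
opening: 0.0565
grip_force: 43.0
[0.48641484 0.0807006  0.23478362] 0.056820178615453715
[279. 294.] 0.95 [0.4882 0.081  0.2458] dish-tcp [0.0018 0.0003]
[279. 293.] 0.74 [0.4883 0.0818 0.2458] dish-tcp [0.0019 0.0011]
plate [array([0.4908, 0.0414, 0.052 ]), array([ 0.4856, -0.1035,  0.052 ])] shift tcp->plate [-4.57  0.29 18.64]
```

```bash
python3 -m handwheel '[[[-4.5,0.2,0],[0,0,0]],[[-4.5,0.2,5],[0,0,0]],[[-4.5,0.2,10],[0,0,0]],[[-4.5,0.2,14],[0,0,0]],[[-4.5,0.2,16.5],[0,0,0]]]' >/dev/null && python3 -m handwheel '[[[0,0,0.9],[0,0,0]],[[0,0,0.9],[0,0,0]]]'; python3 g.py 1 .4883 .036; python3 - <<'E'
from h import *
im=snap('wrist')
for a in(-1,1):
    u,v=proj('wrist',(.489+a*.0255,.0362+.0255,.055)).astype(int)
    g=cv2.cvtColor(im[v-22:v+23,u-22:u+23],cv2.COLOR_BGR2GRAY); ys,xs=np.where(g<60)
    print(a,(u,v),len(xs),xs.mean()-22+u,ys.mean()-22+v,at_z('wrist',(u-22+xs.mean(),v-22+ys.mean()),.055).round(4))
E
```

```text
t: 41.02
tool_pos: [0.4882, 0.0362, 0.0604]
tool_rot: [-2.223, -2.219, 0.0]
contact_force: [0.6, 0.1, -0.6]
opening: 0.0563
grip_force: 43.0
[0.48887316 0.03601111 0.06127085] 0.05641525186165993
[278. 292.] 0.61 [0.4906 0.0359 0.0723] dish-tcp [ 0.0017 -0.0001]
plate [] shift tcp->plate [ 0.04 -0.11  1.39]
-1 (np.int64(212), np.int64(215)) 432 215.40277777777777 211.57407407407408 [0.4649 0.0634 0.055 ]
1 (np.int64(334), np.int64(215)) 406 333.73152709359607 213.0344827586207 [0.5141 0.0626 0.055 ]
```

```bash
python3 -m handwheel '[[[0.1,0,0.6],[0,0,0]],[[0.1,0,1.1],[0,0,0]],[[0.1,0,1.3],[0,0,0]],[[0.1,0,1.3],[0,0,0]]]' && python3 -m handwheel '[[[0,0,0],[0,0,0]],[[0,0,0],[0,0,0]],[[0,0,0],[0,0,0]]]' -0.7 >/dev/null && python3 -m handwheel '[[[0,0,-6],[0,0,0]],[[0,0,-12],[0,0,0]],[[0,0,-17],[0,0,0]],[[6,0,-18],[0,0,0]],[[6,0,-18],[0,0,0]]]' -1; python3 v.py 1 .489 .0365
```

```text
t: 41.78
tool_pos: [0.4879, 0.0365, 0.0478]
tool_rot: [-2.224, -2.217, 0.002]
contact_force: [-5.3, -0.0, 5.7]
opening: 0.0566
grip_force: 47.2
t: 42.78
tool_pos: [0.4888, 0.099, 0.2292]
tool_rot: [2.219, 2.222, 0.005]
contact_force: [0.6, -1.2, -0.2]
opening: 0.0852
grip_force: 0.0
[277. 249.] 0.74 [0.4892 0.0376 0.059 ]
[274. 375.] 0.71 [ 0.485  -0.0986  0.059 ]
[275. 252.] 0.62 [0.487  0.0343 0.059 ]
plate [array([ 0.4859, -0.1071,  0.052 ])]
-1 -1 74 [0.4597 0.0085 0.055 ]
-1 1 70 [0.4623 0.0605 0.055 ]
1 -1 62 [0.5116 0.0104 0.055 ]
1 1 66 [0.5131 0.0593 0.055 ]
```

```bash
python3 -m handwheel '[[[6.4,0,0],[0,0,0]],[[6.4,0,0],[0,0,0]],[[6.4,0,0],[0,0,0]],[[6.4,0,0],[0,0,0]]]' 1 && python3 -m handwheel '[[[0,0,5],[0,0,0]],[[0,0,9.4],[0,0,0]],[[0,0,9.4],[0,0,0]]]' && python3 -m handwheel '[[[-2,0,0],[0,0,0]],[[-3.8,0,0],[0,0,0]],[[-5.5,0,-0.5],[0,0,0]],[[-7.2,0,-0.8],[0,0,0]],[[-9,0,-0.5],[0,0,0]]]' && python3 -m handwheel '[[[-1.7,0,0.7],[0,0,0]],[[-3.2,0,1.7],[0,0,0]],[[-4.5,0,3],[0,0,0]],[[-5.6,0,4.5],[0,0,0]],[[-6,0,5.3],[0,0,0]]]' && python3 -m handwheel '[[[-0.3,0,0.5],[0,0,0]],[[-0.3,0,0.8],[0,0,0]],[[-0.3,0,1],[0,0,0]],[[-0.3,0,1],[0,0,0]]]'
```

```text
t: 43.48
tool_pos: [0.4885, 0.1592, 0.2269]
tool_rot: [-2.227, -2.216, 0.001]
contact_force: [-0.1, 0.4, -0.3]
opening: 0.0125
grip_force: 0.0
t: 43.85
tool_pos: [0.4855, 0.1589, 0.1292]
tool_rot: [-2.223, -2.213, 0.011]
contact_force: [-0.9, 0.8, -0.1]
opening: -0.0001
grip_force: 0.0
t: 44.48
tool_pos: [0.4886, 0.0693, 0.1391]
tool_rot: [2.224, 2.217, 0.002]
contact_force: [0.7, 0.6, 0.5]
opening: -0.0001
grip_force: 0.6
t: 45.1
tool_pos: [0.4878, 0.0103, 0.0847]
tool_rot: [-2.224, -2.216, 0.0]
contact_force: [1.5, 2.7, 3.1]
opening: 0.0003
grip_force: 1.9
t: 45.6
tool_pos: [0.4882, 0.0074, 0.0793]
tool_rot: [-2.222, -2.218, 0.004]
contact_force: [-15.0, 2.5, 27.1]
opening: 0.0002
grip_force: 13.9
```

```bash
python3 -m handwheel '[[[0,0,-6],[0,0,0]],[[0,0,-12],[0,0,0]],[[0,0,-18],[0,0,0]],[[0,0,-19],[0,0,0]]]' - >/dev/null && python3 -m handwheel '[[[-18,-0.7,0],[0,0,0]],[[-18,-0.7,0],[0,0,0]],[[-18,-0.7,0],[0,0,0]],[[-18,-0.7,0],[0,0,0]]]' 0.2 >/dev/null&& python3 -m handwheel '[[[-18,-0.7,0],[0,0,0.17]],[[-18,-0.7,0],[0,0,0.34]],[[-18,-0.7,0],[0,0,0.5]],[[-18,-0.7,0],[0,0,0.54]],[[-18,-0.7,0],[0,0,0.54]]]'
python3 - <<'E'
from h import *
snap('top');snap('wrist')
for n in(0,1,2): print(n,[(np.round(d['position']),round(d['score'],2),at_z('top',d['position'],.059).round(3)) for d in ctrl.look_for('top','dish_%d_centre'%n)])
for c in('top','wrist'):
  for n,z in {'lid_0_front':.08,'lid_0_lip':.073,'selector_grip':.07}.items():
    for d in ctrl.landmark_of(c,n): print(c,n,np.round(d['position']),round(d['score'],2),at_z(c,d['position'],z).round(3))
print(shift((.474,-.353,.126)), tool()[1].as_matrix()[:2,0])
E
```

```text
t: 47.22
tool_pos: [0.473, -0.3516, 0.2636]
tool_rot: [-2.733, -1.544, 0.001]
contact_force: [0.1, 0.9, -0.3]
opening: 0.0342
grip_force: 0.0
0 [(array([211., 204.]), 0.56, array([0.51 , 0.189, 0.059]))]
1 []
2 [(array([409., 217.]), 0.55, array([ 0.471, -0.355,  0.059]))]
top lid_0_front [279. 212.] 0.9 [0.483 0.001 0.08 ]
top lid_0_front [267. 211.] 0.26 [0.486 0.033 0.08 ]
top lid_0_front [145. 185.] 0.18 [0.559 0.364 0.08 ]
top lid_0_lip [284. 212.] 0.97 [ 0.483 -0.012  0.073]
top lid_0_lip [326. 214.] 0.19 [ 0.479 -0.126  0.073]
top selector_grip [412. 217.] 0.88 [ 0.47  -0.359  0.07 ]
top selector_grip [390. 216.] 0.67 [ 0.474 -0.3    0.07 ]
top selector_grip [370. 213.] 0.66 [ 0.481 -0.245  0.07 ]
wrist selector_grip [276. 178.] 0.79 [ 0.472 -0.353  0.07 ]
[-1.000e-02  1.100e-01  1.394e+01] [0.51643052 0.85632909]
```

```bash
python3 -m handwheel '[[[0,0.1,6],[0,0,0]],[[0,0.1,12],[0,0,0]],[[0,0.1,17],[0,0,0]],[[0,0.1,19.3],[0,0,0]],[[0,0.1,19.3],[0,0,0]]]' >/dev/null&& python3 -m handwheel '[[[0,0,0],[0,0,0]]]' && python3 -m handwheel '[[[0,0,0],[0,0,0]],[[0,0,0],[0,0,0]],[[0,0,0],[0,0,0]],[[0,0,0],[0,0,0]]]' 1 60
```

```text
t: 48.52
tool_pos: [0.4746, -0.3538, 0.0739]
tool_rot: [2.734, 1.543, 0.001]
contact_force: [-1.1, 0.3, 0.4]
opening: 0.0342
grip_force: 0.0
t: 49.02
tool_pos: [0.4733, -0.353, 0.0747]
tool_rot: [-2.736, -1.542, 0.002]
contact_force: [-7.0, 3.4, 8.6]
opening: 0.0105
grip_force: 59.0
```

```bash
python3 -m handwheel '[[[0,0,0],[0,0,0.16]],[[0,0,0],[0,0,0.32]],[[0,0,0],[0,0,0.48]],[[0,0,0],[0,0,0.64]],[[0,0,0],[0,0,0.8]]]' && python3 -m handwheel '[[[0,0,0],[0,0,0.16]],[[0,0,0],[0,0,0.32]],[[0,0,0],[0,0,0.48]],[[0,0,0],[0,0,0.64]],[[0,0,0],[0,0,0.72]]]' && python3 -m handwheel '[[[0,0,0],[0,0,0]],[[0,0,0],[0,0,0]]]'
python3 -c "
from h import *
print(tool()[1].as_matrix()[:2,0], np.arctan2(*tool()[1].as_matrix()[[1,0],0]))"
```

```text
t: 49.65
tool_pos: [0.4739, -0.3541, 0.0748]
tool_rot: [3.119, 0.349, -0.0]
contact_force: [-4.3, -0.2, 5.8]
opening: 0.0108
grip_force: 58.7
t: 50.28
tool_pos: [0.4737, -0.3553, 0.0748]
tool_rot: [3.041, -0.769, 0.002]
contact_force: [-3.6, -3.5, 2.4]
opening: 0.0108
grip_force: 58.5
t: 50.52
tool_pos: [0.4737, -0.3553, 0.0748]
tool_rot: [3.042, -0.764, 0.002]
contact_force: [-3.9, -3.3, 2.9]
opening: 0.0102
grip_force: 58.7
[ 0.88132321 -0.47250694] -0.49213488772293673
```

```bash
python3 -m handwheel '[[[0,0,0],[0,0,0]],[[0,0,0],[0,0,0]],[[0,0,0],[0,0,0]]]' 0.2 >/dev/null&& python3 -m handwheel '[[[0,0,-5],[0,0,0]],[[0,0,-11],[0,0,0]],[[0,0,-17],[0,0,0]],[[0,0,-17],[0,0,0]]]' 
python3 -m handwheel '[[[0,0,0],[0,0,0]],[[0,0,0],[0,0,0]]]' >/dev/null
python3 - <<'E'
from h import *
im=snap('wrist');g=cv2.cvtColor(im,cv2.COLOR_BGR2GRAY)
P=np.array([.474,-.354,.082]);u,v=proj('wrist',P).astype(int);print(u,v)
m=np.zeros_like(g);cv2.circle(m,(int(u),int(v)),28,255,-1)
ys,xs=np.where((g>110)&(m>0)); print(len(xs))
W=np.array([at_z('wrist',(x,y),.082)[:2] for x,y in zip(xs,ys)])
c=W.mean(0);w,V=np.linalg.eigh(np.cov((W-c).T));a=V[:,1];a*=np.sign(a@(c-P[:2]));print('line centre',c,'spread',np.sqrt(w),'yaw',np.arctan2(a[1],a[0]),'offset yaw',np.arctan2(*(c-P[:2])[::-1]))
for n,z in {'selector_mark':.05,'selector_grip':.07}.items():
    for d in ctrl.landmark_of('wrist',n)[:2]: print(n,np.round(d['position']),round(d['score'],2),at_z('wrist',d['position'],z).round(4))
snap('top');print([(np.round(d['position']),d['score'],at_z('top',d['position'],.03).round(3)) for d in ctrl.landmark_of('top','oil_bottle_centre')])
E
```

```text
t: 51.4
tool_pos: [0.4764, -0.3551, 0.2502]
tool_rot: [3.041, -0.763, 0.018]
contact_force: [1.0, -0.3, -0.4]
opening: 0.0341
grip_force: 0.0
278 185
292
line centre [ 0.46861988 -0.34701904] spread [0.01191769 0.01318323] yaw 2.016642689682276 offset yaw 2.2274053202204636
selector_mark [281. 136.] 0.58 [ 0.5047 -0.3728  0.05  ]
selector_grip [279. 182.] 0.95 [ 0.4741 -0.3543  0.07  ]
[(array([144., 186.]), 0.46, array([0.566, 0.382, 0.03 ]))]
```

```bash
python3 - <<'E'
from h import *
im=snap('wrist');g=cv2.cvtColor(im,cv2.COLOR_BGR2GRAY)
u,v=proj('wrist',(.4741,-.354,.082)).astype(int)
for r in(18,22):
    m=np.zeros_like(g);cv2.circle(m,(int(u),int(v)),r,255,-1)
    ys,xs=np.where((g>140)&(m>0))
    if len(xs)<5: print(len(xs),g[m>0].max());continue
    W=np.array([at_z('wrist',(x,y),.082)[:2] for x,y in zip(xs,ys)]);c=W.mean(0);w,V=np.linalg.eigh(np.cov((W-c).T));a=V[:,1];a*=np.sign(a[0])
    print(len(xs),c,np.sqrt(w),np.arctan2(a[1],a[0]),np.c_[xs,ys].min(0),np.c_[xs,ys].max(0))
E
```

```text
39 [ 0.4807106  -0.35871613] [0.00050485 0.00462599] -0.5211583247182776 [278 168] [281 185]
51 [ 0.48252731 -0.35978568] [0.00054735 0.00558547] -0.526262029891778 [278 164] [281 185]
```

The pointer line has a yaw of -0.52, which matches the long mark (1.5). The lids are shut, the bottle is in place and the arm is clear, so I'm handing in.

```bash
python3 -c "
from station import ctrl
print(ctrl.finish_job())"
```

```text
the job is handed in; nothing more can be done
None
```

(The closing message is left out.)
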